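# Top up the coffee-pod dispenser, lid it and hold a pod out

### The arm

A 6-joint arm with a two-finger parallel gripper is mounted at the origin on a cart in front of the work surface, level with it; the furniture and walls round the work are solid. World frame = base frame: x ahead of the robot, y to its left, z up, the work surface at z = 0. Lengths are in m, angles in rad, forces in N, time in s.
With the tool pointing down it reaches from about 0.4 to 0.825 m from the base axis. Payload 7 kg.
Tool frame: the origin (TCP) lies between the finger pads, 19 mm behind the fingertips; this is the grasp point; z points along the fingers, y is the line along which they close (so a half turn about z gives the same grasp; the last joint's range is limited). The gripper opens to 88 mm and grips with 3 to 60 N. Pads are 19 mm wide; open, the fingers measure 130 mm over their backs; the gripper's body (78 mm by 193 mm) begins 47 mm behind the grasp point.
Start: joints at [1.611, 0.359, 0.012, 0, -1.224, -0.288], TCP at [0.166, 0.654, 0.245] pointing down, gripper open.
Joint ranges: [-3.07, 3.07], [-1.43, 2.12], [-1.02, 1.25], [-3.03, 1.67], [-3.05, -0], [-3.03, 3.03]. Speed limits (rad/s): [2.39, 2.39, 3.01, 3.14, 3.14, 3.14].

### API

Orientations are given as [roll, pitch, yaw] about the fixed x, y, z axes, in that order (R = Rz(yaw) Ry(pitch) Rx(roll)).
In Python, from station import arm gives the robot as it stands.
- The arm moves only by the shell command python3 -m crank 'ROWS' [OPENING] [FORCE]. ROWS is JSON, a list of rows, each an object of numbers: "dx", "dy", "dz": the shift along the tool's x, y, z in cm; "wx", "wy", "wz": the turn, a rotation vector about the tool's x, y, z in degrees. A call has exactly 10 rows; each row is the pose to reach, as a shift and turn from the pose commanded when the call began, along the tool's axes at that moment; what a row does not reach only later rows make up. A row lasts 1/8 s, in which the tool goes at most 62.5 mm and 10.7 degrees, less where a joint would pass 70% of its speed; a pose out of reach is approached as far as the arm can. A call with a gripper value outside its range is refused whole. OPENING is the finger opening in cm, from 0 to 8.76, set as the call begins (- or left out, the last holds). The fingers move at their own pace and stop on an object; FORCE is the grip in N (left out, the last holds). Time passes only in rows, so rows that repeat a pose let the fingers close, or fill a call up. It gives the time, the measured TCP pose, the force, the opening and the grip force at its end, in the units of the state.
- arm.get_state(): the state, without advancing time (a new reading comes with each control period).
- arm.grab_frame(name): name is "side" or "top" or "wrist"; returns the picture (384x512x3 uint8, red, green, blue); there is no depth.
- arm.calibration(name): a dict with "fx", "fy", "cx", "cy" (pixels), "dist_coeffs" ([k1, k2, p1, p2, k3] as OpenCV has them; the pictures are not rectified), "world_from_camera" (4x4, takes a point from camera to world coordinates). Camera axes: x right, y down, z forward; pixel columns grow to the right and rows downward; lengths in m; the calibration is good to about 2 mm. A picture is of the moment at which its call begins: read the wrist's pose just before it. calibration takes no time and is no camera call; for the wrist camera it gives the pose at the moment of the call.
- arm.job_done(): hands the job in; it is judged then, once.
Trained networks look in the newest picture that a camera, given by its name, has taken for a name from the list of things; names that differ only in an ending like _2 or _b are one class to them, and where a whole thing is asked for, a point or a joint stands for the part that bears it (a point fixed in the world has none). Each returns a list of dicts, best first, with "confidence" (0 to 1); they miss things now and then, are a little off and sometimes report something else, mostly with a low value. They report only what shows in the picture. A call takes as long as a camera call.
- arm.find_in(camera, query): "centre" ([x, y, z] in m, in world coordinates, good to about 4 mm: the middle of the surface that is visible of it).
- arm.masks_of(camera, query): "pixels" (384x512 bool, what is visible of it).
- arm.mark_of(camera, query): "centre" ([x, y, z] in m, in world coordinates, good to about 4 mm: a listed point, or the origin of a listed thing).
The state is a dict: "t": time; "q": joint angles; "qd": joint speeds; "joint_efforts": joint torques, N m; "eef_pos": TCP position; "ee_rot": TCP orientation; "force": force on the tool from outside, world axes, zero at the start; "moment": the same for the moment, N m; "width": finger opening in m; "gripper_force": force on a finger pad.
Only numpy, scipy, OpenCV 4.12 (cv2) and the standard library are available. Lean on these libraries where they do the work, as an engineer would, in place of code of your own. Each camera call takes 0.05 s, during which the arm holds its last target. There are 200 camera calls.

### The job

Top up the coffee-pod dispenser: stand the spare pod, rim down, on the pods in the clear tube, and put the bell lid fully home over the tube. Then, by its upright knob, pull the spring-loaded shuttle out until the dark line across it has just come clear of the front edge of the oak deck, with one pod lying in its pocket and ready to be taken, and not so far that the next pod drops in behind; it springs back if let go, so finish while holding it there by the knob. Leave the mugs, the spoon and the other things standing about where they are.

Things in the scene. Friction and masses are not known exactly. Their poses are not given: they have to be found in the camera images.
- dispenser: fixed pod dispenser: pale oak channel under an upright clear tube (rim 117.5 mm up, inside 41, outside 46 mm wide, steel ring at the rim), three pods stacked inside. Origin on the worktop below the tube's axis; z up; -x is the front, where the shuttle comes out. Oak from x -29 to +77, y +-33 mm; its deck is 49.5 mm high, front edge at x = -27 mm
- tube_mouth (a point): centre of the tube's rim, 117.5 mm above the worktop. The spare pod comes to rest with its origin 14 mm below this point, so that it stands 16 mm out of the tube; it then sinks 1.5 mm more when the shuttle is drawn
- deck_front (a point): middle of the deck's front top edge, at dispenser (-27, 0, 49.5) mm: the edge to which the mark is read
- shuttle_travel (a joint): travel of the white shuttle out of the dispenser (along its -x), m: 0 shut, 0.055 with the dark line just clear of the deck's front edge (good from 0.049 to 0.062), stop 0.085. A spring draws it back: 2.5 N when shut, 6.3 N at the mark. From about 0.066 on its tail no longer carries the stack well: the next pod tips, and by about 0.08 drops in behind
- knob_foot (a point): foot of the upright steel knob at the shuttle's front: stem 16 mm in diameter with a 19 mm head (from 38 to 47 mm above this point), on a flat tongue 30 mm wide. The point is on the axis at its foot, 19.5 mm above the worktop; 102 mm in front of the tube's axis with the shuttle shut; moves with it
- shuttle: the white plastic shuttle with the knob, 176 mm long in all, 50 mm wide, its top 42 mm above the worktop; at travel 0 its frame coincides with the dispenser's
- mark_line (a point): middle of the dark line, 2.4 mm wide, across the top of the white shuttle, 26 mm behind the pocket's axis and 42 mm above the worktop; hidden under the deck while the shuttle is shut
- pocket (a point): centre of the floor of the shuttle's round pocket (41 mm wide, 28.5 mm deep); below the tube when the shuttle is shut; its floor is 13.5 mm above the worktop
- spare_pod: loose sealed aluminium pod, about 15 g, standing alone on the worktop, rim down: 30 mm high, foot rim 37 mm wide and 2.5 mm thick, above it a straight body 36 mm in diameter up to 26 mm, then a shoulder to a flat top 30 mm wide. Origin at the centre of its underside, z up
- pod_low: pod of the same kind, lying in the shuttle's pocket from the start; goes out with it. Origin at the centre of its underside
- pod_mid: pod of the same kind, the second from below, standing on pod_low at the bottom of the tube; must stay there, carried by the shuttle's tail. Origin at the centre of its underside
- pod_top: pod of the same kind, the third from below, in the tube with its flat top 14 mm below the rim at the start. Origin at the centre of its underside
- bell_lid: loose turned wooden bell lid, 57 mm wide, 60 mm high, about 70 g, standing mouth down. Origin at the centre of its mouth's edge, z up. Bore 50 mm for the lowest 12 mm, then a shoulder to 41 mm. The knob on top is 21 mm wide from 47 to 57 mm above the origin; the dome below it ends at 40 mm. Fully home, the shoulder sits on the rim with the origin 12 mm below tube_mouth
- mug: white mug with thin red lines, 82 mm wide, 94 mm high; bystander; origin at the centre of the underside
- dotted_mug: white mug with blue dots, 90 mm wide, 93 mm high; bystander; origin at the centre of the underside
- teaspoon: steel spoon, 191 x 38 x 13 mm, lying flat; bystander; origin at the middle of the underside, long axis x
- jam_jar: glass jar with a white lid, 68 mm wide, 84 mm high; bystander; origin at the centre of the underside

How it is judged:
By the outcome, as a careful person would: the job done as asked, in the order asked, and still so for the second after the job is handed in, while the arm keeps its last pose, push and grip.
It also fails if it takes over 70 s, if anything falls off the work surface, if the arm or the gripper's body presses on something with over 40 N, if the wrist force passes 120 N, or if a joint passes its speed limit or range.

## Working session

There is one attempt and no reset: what is moved stays moved. The work goes in short steps, Python scripts to look and compute and a shell command to move; the robot and the scene stay as the last step left them, time stands still between calls to the robot, and variables do not carry over. Pictures are saved under pics/ and viewed, at most 13 in all, crops included, and the job is handed in when it is done.

```bash
mkdir -p pics; ls; cat > h.py <<'E'
import numpy as np, cv2, json
from station import arm
from scipy.spatial.transform import Rotation as R
def look(cam,name):
    f=arm.grab_frame(cam); cv2.imwrite('pics/'+name,f[:,:,::-1]); return f
def rel(target,yaw=None):
    "shift (cm) and turn in tool axes from measured pose to a target TCP position"
    s=arm.get_state(); r=R.from_euler('xyz',s['ee_rot'])
    return np.round(r.inv().apply(np.array(target)-s['eef_pos'])*100,2)
def marks(cam,names):
    for n in names:
        l=arm.mark_of(cam,n); print(cam,n,[(np.round(d['centre'],4).tolist(),round(d['confidence'],2)) for d in l[:2]])
E
python3 - <<'E'
from h import *
s=arm.get_state(); print(s['eef_pos'],s['ee_rot'],s['force'],s['width'])
print(R.from_euler('xyz',s['ee_rot']).as_matrix().round(3))
a=look('top','t0.png'); 
b=look('side','s0.png')
for c in('top','side'):
    marks(c,['tube_mouth','deck_front','knob_foot','dispenser','spare_pod','bell_lid','mug','dotted_mug','teaspoon','jam_jar'])
cv2.imwrite('pics/both.png',cv2.resize(np.vstack([a,b])[:,:,::-1],(400,600)))
E
```

```text
pics
[0.16544677 0.65391375 0.24439925] [ 3.13987527e+00 -1.49002351e-04 -2.47882833e-01] [-0.54447426  0.73737066 -0.43487125] 0.08762985131368768
[[ 0.969 -0.245 -0.   ]
 [-0.245 -0.969 -0.002]
 [ 0.     0.002 -1.   ]]
top tube_mouth [([0.6185, 0.0982, 0.115], 0.56)]
top deck_front [([0.5864, 0.0917, 0.0473], 0.7)]
top knob_foot [([0.5183, 0.0714, 0.0229], 0.91)]
top dispenser [([0.62, 0.099, -0.0005], 0.95)]
top spare_pod [([0.4425, 0.2614, 0.0001], 0.52)]
top bell_lid [([0.4519, -0.1933, -0.0015], 0.84), ([0.6184, 0.0998, 0.0106], 0.35)]
top mug [([0.671, 0.245, 0.001], 0.74)]
top dotted_mug [([0.7036, -0.1785, 0.0021], 0.78), ([0.6153, 0.0935, 0.076], 0.45)]
top teaspoon [([0.515, 0.4123, -0.0002], 0.61), ([0.618, 0.0973, 0.1161], 0.29)]
top jam_jar [([0.4705, -0.3521, 0.002], 0.55)]
side tube_mouth [([0.6183, 0.0989, 0.1157], 0.8)]
side deck_front [([0.589, 0.0893, 0.0517], 0.65)]
side knob_foot [([0.5232, 0.0705, 0.0208], 0.64)]
side dispenser [([0.6146, 0.0987, 0.0014], 0.91), ([0.59, 0.091, 0.048], 0.17)]
side spare_pod [([0.4407, 0.2586, -0.0], 0.5)]
side bell_lid [([0.4529, -0.1925, 0.0023], 0.51), ([0.4713, -0.346, 0.0003], 0.44)]
side mug [([0.6676, 0.2497, 0.0035], 0.64)]
side dotted_mug []
side teaspoon [([0.5166, 0.4132, 0.003], 0.59)]
side jam_jar [([0.471, -0.3448, 0.0019], 0.94), ([0.5161, 0.4147, 0.0025], 0.54)]
```

View pics/t0.png

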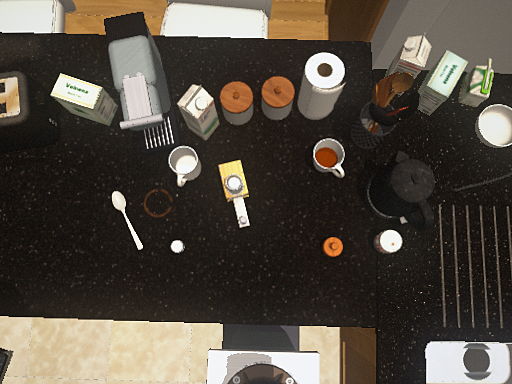

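View pics/s0.png

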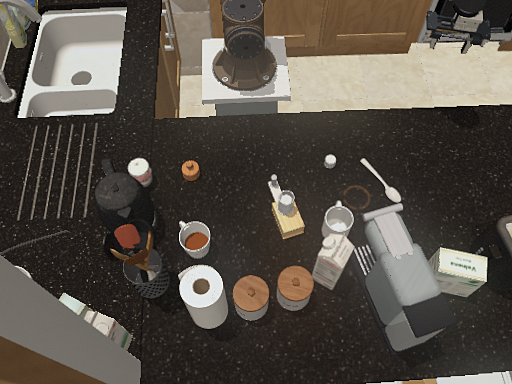

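The top view shows the dispenser at (235,180), its knob at (243,220) towards the robot, the pod at (177,246), the lid at (333,247) and the jar at (388,240). The side view agrees with this. I'll go above the pod with the yaw aligned to the dispenser.

```bash
python3 -m crank '[{"dx":4.5,"dy":3.9,"dz":0.8,"wz":-5},{"dx":9.1,"dy":7.8,"dz":1.6,"wz":-10},{"dx":13.6,"dy":11.8,"dz":2.4,"wz":-15},{"dx":18.2,"dy":15.7,"dz":3.2,"wz":-20},{"dx":22.7,"dy":19.6,"dz":4,"wz":-25},{"dx":27.3,"dy":23.5,"dz":4.8,"wz":-30},{"dx":31.8,"dy":27.4,"dz":5.6,"wz":-30},{"dx":36.4,"dy":31.4,"dz":6.4,"wz":-30},{"dx":36.4,"dy":31.4,"dz":6.4,"wz":-30},{"dx":36.4,"dy":31.4,"dz":6.4,"wz":-30}]' 8.76 10
python3 - <<'E'
from h import *
s=arm.get_state(); print(s['t'],s['eef_pos'],s['ee_rot'])
c=arm.calibration('wrist'); T=c['world_from_camera']; print(np.round(T,3),c['fx'])
print('cam in tool',R.from_euler('xyz',s['ee_rot']).inv().apply(np.array(T)[:3,3]-s['eef_pos']))
look('wrist','w1.png'); marks('wrist',['spare_pod','tube_mouth','knob_foot','deck_front'])
E
```

```text
1.1 [0.16557257 0.65434726 0.2453678 ] [ 3.14158167e+00  1.37847312e-05 -2.47832399e-01]
[[-0.245 -0.938 -0.245  0.231]
 [-0.97   0.237  0.061  0.638]
 [ 0.     0.252 -0.968  0.385]
 [ 0.     0.     0.     1.   ]] 327.1874747910503
cam in tool [ 0.06745651 -0.00023317 -0.13958608]
wrist spare_pod []
wrist tube_mouth []
wrist knob_foot []
wrist deck_front []$[0]: bad value
```

View pics/w1.png

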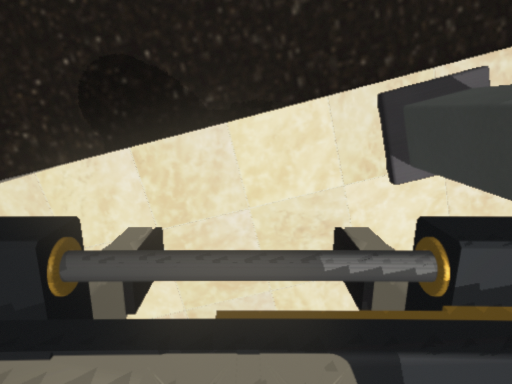

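The wrist picture shows the fingers at row 265 over the floor; the arm did not move because the rows were refused. I'll supply all six keys.

```bash
python3 - <<'E'
from h import *
look('wrist','w2.png'); marks('wrist',['spare_pod','tube_mouth','knob_foot','deck_front','dispenser'])
def axis_from_mask(cam,q):
    l=arm.masks_of(cam,q)
    if l:
        m=l[0]['pixels']; ys,xs=np.nonzero(m); print(q,l[0]['confidence'],m.sum(),xs.min(),xs.max(),ys.min(),ys.max())
axis_from_mask('wrist','spare_pod')
E
```

```text
wrist spare_pod [([0.4382, 0.2597, -0.001], 0.73)]
wrist tube_mouth []
wrist knob_foot [([0.52, 0.0701, 0.023], 0.93)]
wrist deck_front [([0.6196, 0.0945, 0.0005], 0.51)]
wrist dispenser []
spare_pod 0.94 1277 228 266 163 205
```

View pics/w2.png

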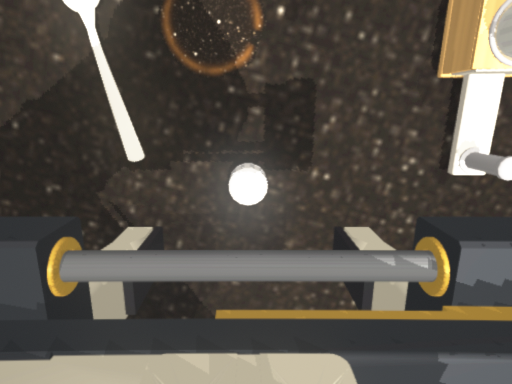

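The wrist view shows the pod at (248,184) between the open fingers' line and the coffee ring, with the knob at (470,160) on the right. I'll refine the pod by a silhouette fit.

```bash
cat >> h.py <<'E'
from scipy.optimize import least_squares
def proj(cam,P):
    c=arm.calibration(cam); T=np.linalg.inv(np.array(c['world_from_camera']))
    K=np.array([[c['fx'],0,c['cx']],[0,c['fy'],c['cy']],[0,0,1]])
    return cv2.projectPoints(np.asarray(P,float).reshape(-1,1,3),cv2.Rodrigues(T[:3,:3])[0],T[:3,3],K,np.array(c['dist_coeffs']))[0].reshape(-1,2)
def fit(cam,q,rings,guess,i=0):
    "fit upright solid of rings (radius,height) at xy to the mask's convex hull (centroid+bbox)"
    l=arm.masks_of(cam,q)
    if not l: print(cam,q,'none'); return
    m=l[i]['pixels'].astype(np.uint8)
    n,lab,st,_=cv2.connectedComponentsWithStats(m); k=1+np.argmax(st[1:,4]); m=(lab==k)
    ys,xs=np.nonzero(m); obs=np.array([xs.min(),xs.max()+1,ys.min(),ys.max()+1,])-.5
    t=np.linspace(0,2*np.pi,72)
    M=np.concatenate([np.c_[r*np.cos(t),r*np.sin(t),0*t+h] for r,h in rings])
    def f(p):
        u=proj(cam,M+[p[0],p[1],0]); return np.array([u[:,0].min(),u[:,0].max(),u[:,1].min(),u[:,1].max()])-obs
    s=least_squares(f,guess,diff_step=1e-4); print(cam,q,round(l[i]['confidence'],2),'xy',s.x.round(4),'res px',s.fun.round(1)); return s.x
POD=[(.0185,0),(.0185,.0025),(.018,.026),(.015,.03)]
LID=[(.0285,0),(.0285,.02),(.0105,.047),(.0105,.057),(.008,.06)]
E
python3 - <<'E'
from h import *
for c in('wrist','top','side'):
    if c!='wrist': arm.grab_frame(c)
    fit(c,'spare_pod',POD,[.441,.26])
    if c!='wrist': fit(c,'bell_lid',LID,[.452,-.193])
    fit(c,'knob_foot',[(.008,0),(.008,.038),(.0095,.038),(.0095,.047)],[.52,.07])
print(rel([.44,.26,.035]))
E
```

```text
wrist spare_pod 0.94 xy [0.4389 0.2617] res px [ 0.1 -0.1  0.1 -0.1]
wrist knob_foot 0.86 xy [0.5489 0.0834] res px [  3.4  -2.7  44.2 -44.6]
top spare_pod none
top bell_lid 0.58 xy [ 0.4543 -0.1953] res px [ 0.3 -0.3  0.1 -0.1]
top knob_foot 0.58 xy [0.5544 0.0755] res px [  4.2  -4.2  11.7 -12. ]
side spare_pod 0.57 xy [0.4412 0.2586] res px [-0.6  0.6  0.2 -0.2]
side bell_lid 0.8 xy [ 0.4502 -0.1957] res px [-0.2  0.2 -0.8  0.8]
side knob_foot 0.66 xy [0.5358 0.0687] res px [ 2.9 -2.9  6.5 -6.5]
[-0.16  0.02 14.64]
```

```bash
python3 -m crank '[{"dx":-0.2,"dy":-0.1,"dz":4,"wx":0,"wy":0,"wz":0},{"dx":-0.2,"dy":-0.1,"dz":8,"wx":0,"wy":0,"wz":0},{"dx":-0.2,"dy":-0.1,"dz":11.5,"wx":0,"wy":0,"wz":0},{"dx":-0.2,"dy":-0.1,"dz":13.5,"wx":0,"wy":0,"wz":0},{"dx":-0.2,"dy":-0.1,"dz":14.65,"wx":0,"wy":0,"wz":0},{"dx":-0.2,"dy":-0.1,"dz":14.65,"wx":0,"wy":0,"wz":0},{"dx":-0.2,"dy":-0.1,"dz":14.65,"wx":0,"wy":0,"wz":0},{"dx":-0.2,"dy":-0.1,"dz":14.65,"wx":0,"wy":0,"wz":0},{"dx":-0.2,"dy":-0.1,"dz":14.65,"wx":0,"wy":0,"wz":0},{"dx":-0.2,"dy":-0.1,"dz":14.65,"wx":0,"wy":0,"wz":0}]' 8.76 5
python3 -m crank '[{"dx":0,"dy":0,"dz":0,"wx":0,"wy":0,"wz":0},{"dx":0,"dy":0,"dz":0,"wx":0,"wy":0,"wz":0},{"dx":0,"dy":0,"dz":0,"wx":0,"wy":0,"wz":0},{"dx":0,"dy":0,"dz":0,"wx":0,"wy":0,"wz":0},{"dx":0,"dy":0,"dz":0,"wx":0,"wy":0,"wz":0},{"dx":0,"dy":0,"dz":0,"wx":0,"wy":0,"wz":0},{"dx":0,"dy":0,"dz":0,"wx":0,"wy":0,"wz":0},{"dx":0,"dy":0,"dz":0,"wx":0,"wy":0,"wz":0},{"dx":0,"dy":0,"dz":0,"wx":0,"wy":0,"wz":0},{"dx":0,"dy":0,"dz":0,"wx":0,"wy":0,"wz":0}]' 3.0 5
```

```text
t: 4.7
eef_pos: [0.4393, 0.2612, 0.0352]
ee_rot: [-3.141, -0.001, 0.276]
force: [0.3, 0.0, -0.5]
width: 0.0877
gripper_force: 0.0
t: 5.95
eef_pos: [0.4392, 0.2611, 0.0349]
ee_rot: [-3.142, -0.0, 0.276]
force: [-0.4, -0.5, 0.6]
width: 0.0359
gripper_force: 5.0
```

Gripped at the body width (36 mm). To centre the pod in the other direction as well, I'll open, turn 90° and close again.

```bash
python3 -m crank '[{"dx":0,"dy":0,"dz":0,"wx":0,"wy":0,"wz":0},{"dx":0,"dy":0,"dz":0,"wx":0,"wy":0,"wz":10},{"dx":0,"dy":0,"dz":0,"wx":0,"wy":0,"wz":20},{"dx":0,"dy":0,"dz":0,"wx":0,"wy":0,"wz":30},{"dx":0,"dy":0,"dz":0,"wx":0,"wy":0,"wz":40},{"dx":0,"dy":0,"dz":0,"wx":0,"wy":0,"wz":50},{"dx":0,"dy":0,"dz":0,"wx":0,"wy":0,"wz":60},{"dx":0,"dy":0,"dz":0,"wx":0,"wy":0,"wz":70},{"dx":0,"dy":0,"dz":0,"wx":0,"wy":0,"wz":80},{"dx":0,"dy":0,"dz":0,"wx":0,"wy":0,"wz":90}]' 6 5
python3 -m crank '[{"dx":0,"dy":0,"dz":0,"wx":0,"wy":0,"wz":0},{"dx":0,"dy":0,"dz":0,"wx":0,"wy":0,"wz":0},{"dx":0,"dy":0,"dz":0,"wx":0,"wy":0,"wz":0},{"dx":0,"dy":0,"dz":0,"wx":0,"wy":0,"wz":0},{"dx":0,"dy":0,"dz":0,"wx":0,"wy":0,"wz":0},{"dx":0,"dy":0,"dz":0,"wx":0,"wy":0,"wz":0},{"dx":0,"dy":0,"dz":0,"wx":0,"wy":0,"wz":0},{"dx":0,"dy":0,"dz":0,"wx":0,"wy":0,"wz":0},{"dx":0,"dy":0,"dz":-1,"wx":0,"wy":0,"wz":0},{"dx":0,"dy":0,"dz":-2,"wx":0,"wy":0,"wz":0}]' 3.0 8
python3 - <<'E'
from h import *
s=arm.get_state();print(s['q'],R.from_euler('xyz',s['ee_rot']).as_matrix().round(3))
print('to over-tube', rel([.618,.0985,.24]))
E
```

```text
t: 7.2
eef_pos: [0.4393, 0.2611, 0.0349]
ee_rot: [-3.142, 0.0, -1.301]
force: [-0.1, -0.5, 0.1]
width: 0.06
gripper_force: 0.0
t: 8.45
eef_pos: [0.4393, 0.2611, 0.0556]
ee_rot: [-3.142, -0.0, -1.295]
force: [0.1, -0.0, -0.4]
width: 0.0355
gripper_force: 8.0
[ 9.21072311e-01  3.02716632e-01 -5.80261183e-01  1.02908385e-04
 -6.87762433e-01 -6.45243944e-01] [[ 0.272 -0.962  0.   ]
 [-0.962 -0.272  0.   ]
 [ 0.    -0.    -1.   ]]
to over-tube [ 20.52 -12.76 -18.44]
```

```bash
python3 -m crank '[{"dx":0,"dy":0,"dz":-4,"wx":0,"wy":0,"wz":0},{"dx":1,"dy":-0.6,"dz":-8,"wx":0,"wy":0,"wz":0},{"dx":3.5,"dy":-2.2,"dz":-12,"wx":0,"wy":0,"wz":0},{"dx":7,"dy":-4.4,"dz":-15,"wx":0,"wy":0,"wz":0},{"dx":11.5,"dy":-7.2,"dz":-16.4,"wx":0,"wy":0,"wz":0},{"dx":15.5,"dy":-9.6,"dz":-16.4,"wx":0,"wy":0,"wz":0},{"dx":18.5,"dy":-11.5,"dz":-16.4,"wx":0,"wy":0,"wz":0},{"dx":20.1,"dy":-12.5,"dz":-16.4,"wx":0,"wy":0,"wz":0},{"dx":20.5,"dy":-12.8,"dz":-16.4,"wx":0,"wy":0,"wz":0},{"dx":20.5,"dy":-12.8,"dz":-16.4,"wx":0,"wy":0,"wz":0}]' - 8
python3 - <<'E'
from h import *
s=arm.get_state();print(s['t'],s['eef_pos'],s['force'])
look('wrist','w3.png'); marks('wrist',['tube_mouth','dispenser','spare_pod','knob_foot'])
print(proj('wrist',[[.618,.0985,.1175]]), proj('wrist',[s['eef_pos']]))
E
```

```text
t: 9.7
eef_pos: [0.6179, 0.099, 0.219]
ee_rot: [3.142, 0.0, -1.295]
force: [0.7, -0.6, -1.2]
width: 0.036
gripper_force: 8.0
9.7 [0.61786907 0.09900746 0.21899125] [ 0.66251697 -0.60096095 -1.22970834]
wrist tube_mouth []
wrist dispenser [([0.615, 0.097, -0.0006], 0.57)]
wrist spare_pod [([0.6153, 0.0953, 0.1837], 0.63), ([0.5183, 0.0687, 0.0219], 0.26)]
wrist knob_foot [([0.5209, 0.0702, 0.0243], 0.79)]
[[247.96269241 199.02535317]] [[247.90007957 258.15847915]]
```

View pics/w3.png

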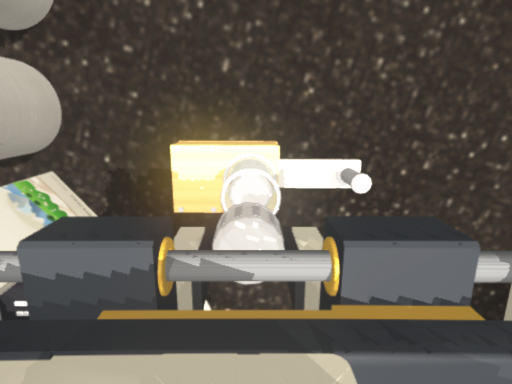

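The wrist view shows the tube ring at about (250,190), the held pod in front of it at (249,235) and the knob at (360,183). I'll overlay projections of the ring and the pod on an enlarged crop to see the offset.

```bash
python3 - <<'E'
from h import *
im=cv2.imread('pics/w3.png'); x0,y0,k=205,140,7
c=cv2.resize(im[y0:y0+80,x0:x0+110],None,fx=k,fy=k,interpolation=cv2.INTER_CUBIC)
t=np.linspace(0,2*np.pi,90)
def ring(x,y,z,r,col):
    u=proj('wrist',np.c_[x+r*np.cos(t),y+r*np.sin(t),0*t+z]); p=((u-[x0,y0]+.5)*k).astype(int); cv2.polylines(c,[p.reshape(-1,1,2)],False,col,1)
s=arm.get_state(); e=s['eef_pos']
ring(.618,.0985,.1175,.023,(0,0,255)); ring(.618,.0985,.1175,.0205,(0,160,0))
for r,h in POD: ring(e[0],e[1],e[2]-.035+h,r,(255,0,0))
cv2.imwrite('pics/c3.png',c)
fit('wrist','spare_pod',[(r,h+e[2]-.035) for r,h in POD],[e[0],e[1]])
l=arm.masks_of('wrist','tube_mouth'); print(len(l),[ (d['confidence'],d['pixels'].sum()) for d in l])
E
```

```text
wrist spare_pod 0.72 xy [0.6206 0.0902] res px [ -1.2   1.2 -17.8  17.4]
1 [(0.87, np.int64(8713))]
```

View pics/c3.png

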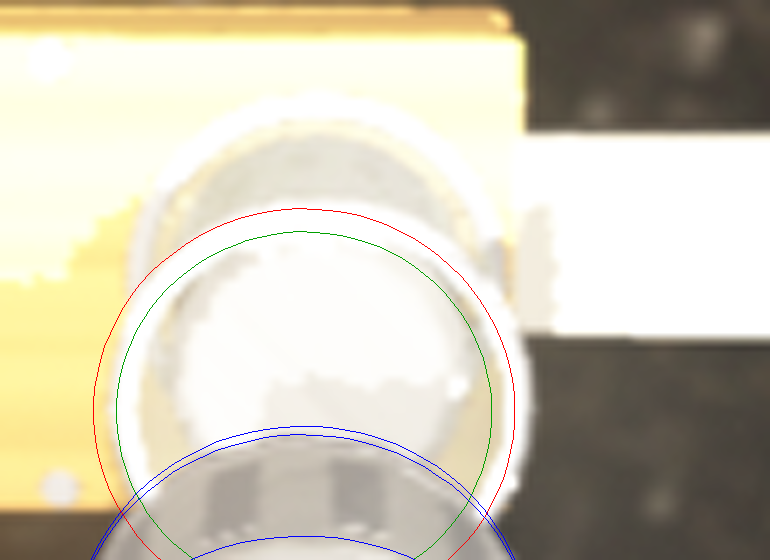

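The near ring, which is the rim, spans x 112–533 in the crop. The projection spans 94–516, so the tube lies about 2 mm towards tool +y and about 1 mm towards tool +x. I'll move there with the pod about 6 mm above the rim and compare close up.

```bash
python3 -m crank '[{"dx":0.15,"dy":0.2,"dz":1.2,"wx":0,"wy":0,"wz":0},{"dx":0.15,"dy":0.2,"dz":2.5,"wx":0,"wy":0,"wz":0},{"dx":0.15,"dy":0.2,"dz":3.8,"wx":0,"wy":0,"wz":0},{"dx":0.15,"dy":0.2,"dz":4.8,"wx":0,"wy":0,"wz":0},{"dx":0.15,"dy":0.2,"dz":5.5,"wx":0,"wy":0,"wz":0},{"dx":0.15,"dy":0.2,"dz":6,"wx":0,"wy":0,"wz":0},{"dx":0.15,"dy":0.2,"dz":6,"wx":0,"wy":0,"wz":0},{"dx":0.15,"dy":0.2,"dz":6,"wx":0,"wy":0,"wz":0},{"dx":0.15,"dy":0.2,"dz":6,"wx":0,"wy":0,"wz":0},{"dx":0.15,"dy":0.2,"dz":6,"wx":0,"wy":0,"wz":0}]' - 8
python3 - <<'E'
from h import *
s=arm.get_state(); e=s['eef_pos']; P=[]
for cam,half in(('wrist',(50,37)),('side',(25,37)),('top',(25,37))):
    im=arm.grab_frame(cam)[:,:,::-1].copy()
    ctr=proj(cam,[[e[0],e[1],.125]])[0].astype(int); hw,hh=half; k=8
    x0,y0=ctr-[hw,hh]; c=cv2.resize(im[y0:y0+2*hh,x0:x0+2*hw],None,fx=k//2 if 0 else 4,fy=4,interpolation=cv2.INTER_CUBIC); k=4
    t=np.linspace(0,2*np.pi,90)
    def ring(z,r,col):
        u=proj(cam,np.c_[e[0]+r*np.cos(t),e[1]+r*np.sin(t),0*t+z]); cv2.polylines(c,[((u-[x0,y0]+.5)*k).astype(int).reshape(-1,1,2)],False,col,1)
    if cam!='wrist' or 1: ring(.1175,.023,(0,0,255)); ring(e[2]-.035,.0185,(255,0,0))
    P.append(c)
cv2.imwrite('pics/c4.png',np.hstack(P)); print(np.hstack(P).shape)
E
```

```text
t: 11.3
eef_pos: [0.6168, 0.0967, 0.1591]
ee_rot: [-3.141, 0.0, -1.295]
force: [0.3, 0.1, -0.0]
width: 0.0357
gripper_force: 8.0
(296, 800, 3)
```

View pics/c4.png

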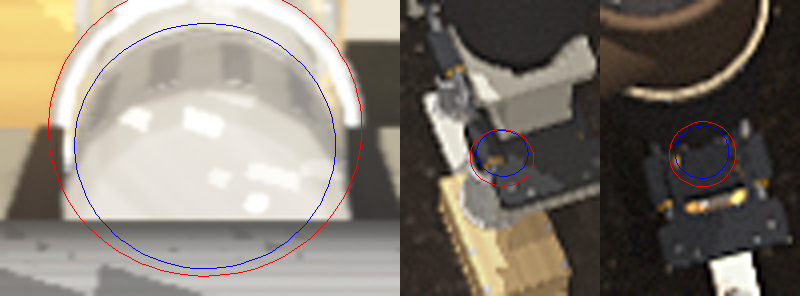

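The ring and pod are centred to within about 0.5 mm in the wrist crop (the side and top crops are occluded by the gripper). I'll lower the pod in.

```bash
python3 -m crank '[{"dx":0.05,"dy":0,"dz":0.3,"wx":0,"wy":0,"wz":0},{"dx":0.05,"dy":0,"dz":0.5,"wx":0,"wy":0,"wz":0},{"dx":0.05,"dy":0,"dz":0.8,"wx":0,"wy":0,"wz":0},{"dx":0.05,"dy":0,"dz":1.1,"wx":0,"wy":0,"wz":0},{"dx":0.05,"dy":0,"dz":1.4,"wx":0,"wy":0,"wz":0},{"dx":0.05,"dy":0,"dz":1.7,"wx":0,"wy":0,"wz":0},{"dx":0.05,"dy":0,"dz":1.9,"wx":0,"wy":0,"wz":0},{"dx":0.05,"dy":0,"dz":1.9,"wx":0,"wy":0,"wz":0},{"dx":0.05,"dy":0,"dz":1.9,"wx":0,"wy":0,"wz":0},{"dx":0.05,"dy":0,"dz":1.9,"wx":0,"wy":0,"wz":0}]' - 8
```

```text
t: 12.7
eef_pos: [0.6169, 0.0962, 0.14]
ee_rot: [-3.141, 0.0, -1.295]
force: [0.3, -0.5, -0.8]
width: 0.0359
gripper_force: 8.0
```

```bash
python3 -m crank '[{"dx":0,"dy":0,"dz":0,"wx":0,"wy":0,"wz":0},{"dx":0,"dy":0,"dz":0,"wx":0,"wy":0,"wz":0},{"dx":0,"dy":0,"dz":0,"wx":0,"wy":0,"wz":0},{"dx":0,"dy":0,"dz":0,"wx":0,"wy":0,"wz":0},{"dx":0,"dy":0,"dz":-1,"wx":0,"wy":0,"wz":0},{"dx":0,"dy":0,"dz":-2.5,"wx":0,"wy":0,"wz":0},{"dx":0,"dy":0,"dz":-5,"wx":0,"wy":0,"wz":0},{"dx":0,"dy":0,"dz":-8,"wx":0,"wy":0,"wz":0},{"dx":0,"dy":0,"dz":-8,"wx":0,"wy":0,"wz":0},{"dx":0,"dy":0,"dz":-8,"wx":0,"wy":0,"wz":0}]' 6 8
python3 - <<'E'
from h import *
look('wrist','w5.png'); marks('wrist',['spare_pod','tube_mouth'])
im=cv2.imread('pics/w5.png')
s=arm.get_state(); e=s['eef_pos']
x0,y0,k=190,120,5
c=cv2.resize(im[y0:y0+110,x0:x0+120],None,fx=k,fy=k,interpolation=cv2.INTER_CUBIC)
t=np.linspace(0,2*np.pi,90)
for z,r,col in((.1175,.023,(0,0,255)),(.1335,.015,(255,0,0)),(.1295,.018,(0,160,0))):
    u=proj('wrist',np.c_[e[0]+r*np.cos(t),e[1]+r*np.sin(t),0*t+z]); cv2.polylines(c,[((u-[x0,y0]+.5)*k).astype(int).reshape(-1,1,2)],False,col,1)
cv2.imwrite('pics/c5.png',c)
print('lid',rel([.452,-.195,.22]), e)
E
```

```text
t: 13.95
eef_pos: [0.6167, 0.0962, 0.2204]
ee_rot: [-3.141, 0.0, -1.295]
force: [-0.0, 0.5, 0.0]
width: 0.0601
gripper_force: 0.0
wrist spare_pod [([0.6155, 0.0925, 0.1033], 0.67)]
wrist tube_mouth []
lid [23.53 23.75 -0.04] [0.61644024 0.09605839 0.21923635]
```

View pics/c5.png

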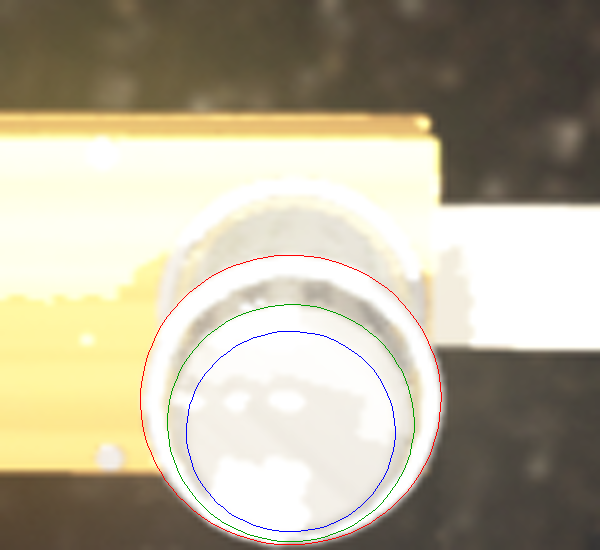

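The pod stands in the tube, 16 mm proud as expected, and the ring matches its projection at (0.6165, 0.096). Next I'll go over the lid.

```bash
python3 -m crank '[{"dx":3,"dy":3,"dz":0,"wx":0,"wy":0,"wz":0},{"dx":7,"dy":7,"dz":0,"wx":0,"wy":0,"wz":0},{"dx":11,"dy":11,"dz":1,"wx":0,"wy":0,"wz":0},{"dx":15,"dy":15,"dz":2,"wx":0,"wy":0,"wz":0},{"dx":19,"dy":19,"dz":3,"wx":0,"wy":0,"wz":0},{"dx":22,"dy":22,"dz":4,"wx":0,"wy":0,"wz":0},{"dx":23.5,"dy":23.7,"dz":4,"wx":0,"wy":0,"wz":0},{"dx":23.5,"dy":23.7,"dz":4,"wx":0,"wy":0,"wz":0},{"dx":23.5,"dy":23.7,"dz":4,"wx":0,"wy":0,"wz":0},{"dx":23.5,"dy":23.7,"dz":4,"wx":0,"wy":0,"wz":0}]' 5.5 8
python3 - <<'E'
from h import *
look('wrist','w6.png'); marks('wrist',['bell_lid']); p=fit('wrist','bell_lid',LID,[.452,-.195])
arm.grab_frame('top'); fit('top','bell_lid',LID,[.452,-.195])
print(rel([p[0],p[1],.063]),arm.get_state()['eef_pos'],arm.get_state()['q'][5])
E
```

```text
t: 15.35
eef_pos: [0.4533, -0.1938, 0.1798]
ee_rot: [3.142, 0.0, -1.294]
force: [-0.4, -0.6, 0.3]
width: 0.0553
gripper_force: 0.0
wrist bell_lid [([0.4514, -0.1946, 0.0035], 0.8)]
wrist bell_lid 0.86 xy [ 0.4507 -0.191 ] res px [ 0.7 -0.7  1.5 -1.6]
top bell_lid 0.37 xy [ 0.4338 -0.1923] res px [-3.8  3.7 -6.9  6.9]
[-0.36  0.14 11.68] [ 0.45302863 -0.19405324  0.17984404] 0.2814936613335807
```

```bash
python3 -m crank '[{"dx":-0.05,"dy":0.15,"dz":3,"wx":0,"wy":0,"wz":0},{"dx":-0.05,"dy":0.15,"dz":6,"wx":0,"wy":0,"wz":0},{"dx":-0.05,"dy":0.15,"dz":9,"wx":0,"wy":0,"wz":0},{"dx":-0.05,"dy":0.15,"dz":10.8,"wx":0,"wy":0,"wz":0},{"dx":-0.05,"dy":0.15,"dz":11.7,"wx":0,"wy":0,"wz":0},{"dx":-0.05,"dy":0.15,"dz":11.7,"wx":0,"wy":0,"wz":0},{"dx":-0.05,"dy":0.15,"dz":11.7,"wx":0,"wy":0,"wz":0},{"dx":-0.05,"dy":0.15,"dz":11.7,"wx":0,"wy":0,"wz":0},{"dx":-0.05,"dy":0.15,"dz":11.7,"wx":0,"wy":0,"wz":0},{"dx":-0.05,"dy":0.15,"dz":11.7,"wx":0,"wy":0,"wz":0}]' 5.5 6
python3 -m crank '[{"dx":0,"dy":0,"dz":0,"wx":0,"wy":0,"wz":0},{"dx":0,"dy":0,"dz":0,"wx":0,"wy":0,"wz":0},{"dx":0,"dy":0,"dz":0,"wx":0,"wy":0,"wz":0},{"dx":0,"dy":0,"dz":0,"wx":0,"wy":0,"wz":0},{"dx":0,"dy":0,"dz":0,"wx":0,"wy":0,"wz":0},{"dx":0,"dy":0,"dz":0,"wx":0,"wy":0,"wz":0},{"dx":0,"dy":0,"dz":0,"wx":0,"wy":0,"wz":0},{"dx":0,"dy":0,"dz":0,"wx":0,"wy":0,"wz":0},{"dx":0,"dy":0,"dz":0,"wx":0,"wy":0,"wz":0},{"dx":0,"dy":0,"dz":0,"wx":0,"wy":0,"wz":0}]' 1.5 6
```

```text
t: 16.85
eef_pos: [0.4514, -0.1944, 0.0631]
ee_rot: [-3.141, -0.0, -1.295]
force: [0.2, 0.2, 0.2]
width: 0.0547
gripper_force: 0.0
t: 18.1
eef_pos: [0.4512, -0.1944, 0.0628]
ee_rot: [3.142, 0.0, -1.295]
force: [0.3, -0.0, -1.2]
width: 0.0208
gripper_force: 6.0
```

```bash
python3 -m crank '[{"dx":0,"dy":0,"dz":0,"wx":0,"wy":0,"wz":0},{"dx":0,"dy":0,"dz":0,"wx":0,"wy":0,"wz":-10},{"dx":0,"dy":0,"dz":0,"wx":0,"wy":0,"wz":-20},{"dx":0,"dy":0,"dz":0,"wx":0,"wy":0,"wz":-30},{"dx":0,"dy":0,"dz":0,"wx":0,"wy":0,"wz":-40},{"dx":0,"dy":0,"dz":0,"wx":0,"wy":0,"wz":-50},{"dx":0,"dy":0,"dz":0,"wx":0,"wy":0,"wz":-60},{"dx":0,"dy":0,"dz":0,"wx":0,"wy":0,"wz":-70},{"dx":0,"dy":0,"dz":0,"wx":0,"wy":0,"wz":-80},{"dx":0,"dy":0,"dz":0,"wx":0,"wy":0,"wz":-90}]' 4.5 6
python3 -m crank '[{"dx":0,"dy":0,"dz":0,"wx":0,"wy":0,"wz":0},{"dx":0,"dy":0,"dz":0,"wx":0,"wy":0,"wz":0},{"dx":0,"dy":0,"dz":0,"wx":0,"wy":0,"wz":0},{"dx":0,"dy":0,"dz":0,"wx":0,"wy":0,"wz":0},{"dx":0,"dy":0,"dz":0,"wx":0,"wy":0,"wz":0},{"dx":0,"dy":0,"dz":0,"wx":0,"wy":0,"wz":0},{"dx":0,"dy":0,"dz":0,"wx":0,"wy":0,"wz":0},{"dx":0,"dy":0,"dz":0,"wx":0,"wy":0,"wz":0},{"dx":0,"dy":0,"dz":-1,"wx":0,"wy":0,"wz":0},{"dx":0,"dy":0,"dz":-3,"wx":0,"wy":0,"wz":0}]' 1.5 15
python3 - <<'E'
from h import *
print(rel([.6166,.0961,.225]), arm.get_state()['q'])
E
```

```text
t: 19.35
eef_pos: [0.4511, -0.1944, 0.0629]
ee_rot: [-3.142, 0.0, 0.282]
force: [0.1, -0.1, -0.8]
width: 0.0452
gripper_force: 0.0
t: 20.6
eef_pos: [0.4507, -0.1944, 0.0931]
ee_rot: [-3.141, 0.002, 0.276]
force: [0.1, 0.2, -0.0]
width: 0.02
gripper_force: 15.0
[ 23.85 -23.44 -13.22] [-5.70062621e-03  2.18844920e-01 -5.84757360e-01 -2.57475440e-05
 -7.68928976e-01  1.85221740e+00]
```

```bash
python3 -m crank '[{"dx":0,"dy":0,"dz":-4,"wx":0,"wy":0,"wz":0},{"dx":2,"dy":-2,"dz":-8,"wx":0,"wy":0,"wz":0},{"dx":5.5,"dy":-5.5,"dz":-11,"wx":0,"wy":0,"wz":0},{"dx":9.5,"dy":-9.5,"dz":-13.2,"wx":0,"wy":0,"wz":0},{"dx":13.5,"dy":-13.4,"dz":-13.2,"wx":0,"wy":0,"wz":0},{"dx":17.5,"dy":-17.3,"dz":-13.2,"wx":0,"wy":0,"wz":0},{"dx":21,"dy":-20.7,"dz":-13.2,"wx":0,"wy":0,"wz":0},{"dx":23.2,"dy":-22.8,"dz":-13.2,"wx":0,"wy":0,"wz":0},{"dx":23.85,"dy":-23.45,"dz":-13.2,"wx":0,"wy":0,"wz":0},{"dx":23.85,"dy":-23.45,"dz":-13.2,"wx":0,"wy":0,"wz":0}]' - 15
python3 - <<'E'
from h import *
for i in range(3): arm.get_state()
a=look('wrist','w7.png'); s=arm.get_state(); e=s['eef_pos']; print(e,s['ee_rot'],s['width'])
cams=[]
t=np.linspace(0,2*np.pi,90)
for cam,hw,hh in(('wrist',60,60),('side',30,45),('top',30,45)):
    im=(a if cam=='wrist' else arm.grab_frame(cam))[:,:,::-1].copy()
    k=240//hh*1; x0,y0=proj(cam,[[e[0],e[1],.14]])[0].astype(int)-[hw,hh]
    k=4 if cam=='wrist' else 5
    c=cv2.resize(im[y0:y0+2*hh,x0:x0+2*hw],None,fx=k,fy=k,interpolation=cv2.INTER_CUBIC)
    for z,r,col in((.1175,.023,(0,0,255)),(e[2]-.063,.0285,(255,0,0))):
        u=proj(cam,np.c_[.6166+r*np.cos(t) if r<.024 else e[0]+r*np.cos(t),(.0961 if r<.024 else e[1])+r*np.sin(t),0*t+z]); cv2.polylines(c,[((u-[x0,y0]+.5)*k).astype(int).reshape(-1,1,2)],False,col,1)
    c=cv2.copyMakeBorder(c,0,480-min(480,c.shape[0]),0,0,cv2.BORDER_CONSTANT)[:480]; cams.append(c)
v=np.hstack(cams); print(v.shape); cv2.imwrite('pics/c7.png',cv2.resize(v,None,fx=min(1,800/v.shape[1]),fy=min(1,800/v.shape[1])))
E
```

```text
t: 21.85
eef_pos: [0.6166, 0.0963, 0.2249]
ee_rot: [3.142, 0.0, 0.276]
force: [-0.0, -0.6, -1.4]
width: 0.0201
gripper_force: 15.0
[0.61640072 0.09572025 0.22504868] [-3.14158846e+00  3.10947021e-04  2.75668672e-01] 0.020069446208666172
(480, 1080, 3)
```

View pics/c7.png

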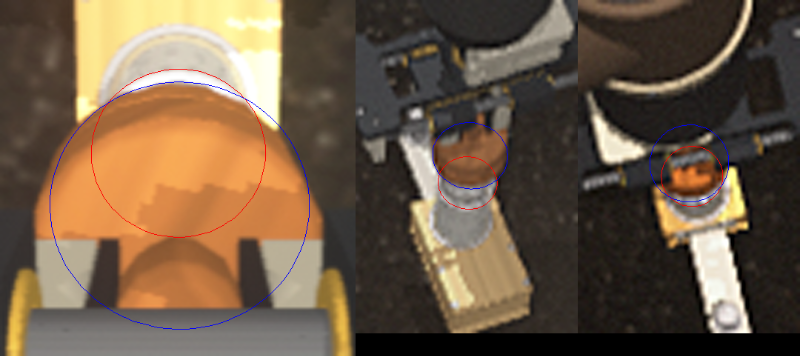

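The lid's outline (35–327) is centred on its projected ring, and the tube arc is centred at x≈178 on the tube's ring. I'll lower it.

```bash
python3 -m crank '[{"dx":0,"dy":0,"dz":1.2,"wx":0,"wy":0,"wz":0},{"dx":0,"dy":0,"dz":2.4,"wx":0,"wy":0,"wz":0},{"dx":0,"dy":0,"dz":3.4,"wx":0,"wy":0,"wz":0},{"dx":0,"dy":0,"dz":4,"wx":0,"wy":0,"wz":0},{"dx":0,"dy":0,"dz":4.2,"wx":0,"wy":0,"wz":0},{"dx":0,"dy":0,"dz":4.4,"wx":0,"wy":0,"wz":0},{"dx":0,"dy":0,"dz":4.6,"wx":0,"wy":0,"wz":0},{"dx":0,"dy":0,"dz":4.8,"wx":0,"wy":0,"wz":0},{"dx":0,"dy":0,"dz":5,"wx":0,"wy":0,"wz":0},{"dx":0,"dy":0,"dz":5.2,"wx":0,"wy":0,"wz":0}]' - 15
```

```text
t: 23.25
eef_pos: [0.6169, 0.0962, 0.1728]
ee_rot: [-3.142, -0.0, 0.276]
force: [-0.2, -0.3, -0.4]
width: 0.0199
gripper_force: 15.0
```

```bash
python3 -m crank '[{"dx":0,"dy":0,"dz":0.1,"wx":0,"wy":0,"wz":0},{"dx":0,"dy":0,"dz":0.2,"wx":0,"wy":0,"wz":0},{"dx":0,"dy":0,"dz":0.3,"wx":0,"wy":0,"wz":0},{"dx":0,"dy":0,"dz":0.35,"wx":0,"wy":0,"wz":0},{"dx":0,"dy":0,"dz":0.4,"wx":0,"wy":0,"wz":0},{"dx":0,"dy":0,"dz":0.42,"wx":0,"wy":0,"wz":0},{"dx":0,"dy":0,"dz":0.44,"wx":0,"wy":0,"wz":0},{"dx":0,"dy":0,"dz":0.46,"wx":0,"wy":0,"wz":0},{"dx":0,"dy":0,"dz":0.46,"wx":0,"wy":0,"wz":0},{"dx":0,"dy":0,"dz":0.46,"wx":0,"wy":0,"wz":0}]' - 15
```

```text
t: 24.5
eef_pos: [0.6168, 0.0963, 0.1683]
ee_rot: [-3.142, -0.0, 0.276]
force: [0.1, -0.0, 0.1]
width: 0.0199
gripper_force: 15.0
```

```bash
python3 -m crank '[{"dx":0,"dy":0,"dz":0,"wx":0,"wy":0,"wz":0},{"dx":0,"dy":0,"dz":0,"wx":0,"wy":0,"wz":0},{"dx":0,"dy":0,"dz":0,"wx":0,"wy":0,"wz":0},{"dx":0,"dy":0,"dz":-1,"wx":0,"wy":0,"wz":0},{"dx":0,"dy":0,"dz":-3,"wx":0,"wy":0,"wz":0},{"dx":0,"dy":0,"dz":-6,"wx":0,"wy":0,"wz":0},{"dx":-3,"dy":0,"dz":-7,"wx":0,"wy":0,"wz":0},{"dx":-8,"dy":0,"dz":-7,"wx":0,"wy":0,"wz":0},{"dx":-10.2,"dy":0,"dz":-7,"wx":0,"wy":0,"wz":0},{"dx":-10.2,"dy":0,"dz":-7,"wx":0,"wy":0,"wz":0}]' 5 15
python3 - <<'E'
from h import *
look('wrist','w8.png'); marks('wrist',['bell_lid','knob_foot','spare_pod'])
HL=[(r,h+.1055) for r,h in LID]
fit('wrist','bell_lid',HL,[.6167,.0961])
for c in('side','top'):
    arm.grab_frame(c); marks(c,['bell_lid','knob_foot']); fit(c,'bell_lid',HL,[.6167,.0961])
print(arm.get_state()['eef_pos'],proj('wrist',[[.5186,.069,.0195],[.5186,.069,.0665]]))
E
```

```text
t: 25.75
eef_pos: [0.5178, 0.0681, 0.2399]
ee_rot: [-3.141, -0.002, 0.276]
force: [1.4, 0.5, 1.0]
width: 0.0502
gripper_force: 0.0
wrist bell_lid [([0.6204, 0.0976, 0.1093], 0.91)]
wrist knob_foot [([0.5212, 0.0689, 0.0233], 0.98)]
wrist spare_pod []
wrist bell_lid 0.72 xy [0.6197 0.098 ] res px [ 1.6 -1.6  2.  -2.5]
side bell_lid [([0.6154, 0.0969, 0.1047], 0.8)]
side knob_foot [([0.5244, 0.0682, 0.0191], 0.56), ([0.6166, 0.0992, 0.1183], 0.38)]
side bell_lid 0.56 xy [0.6154 0.0953] res px [-0.   0.   0.3 -0.3]
top bell_lid []
top knob_foot [([0.5193, 0.0719, 0.0226], 0.63)]
top bell_lid none
[0.51875642 0.06843464 0.23808819] [[247.46795616 171.88638434]
 [247.42594049 180.88085557]]
```

View pics/w8.png

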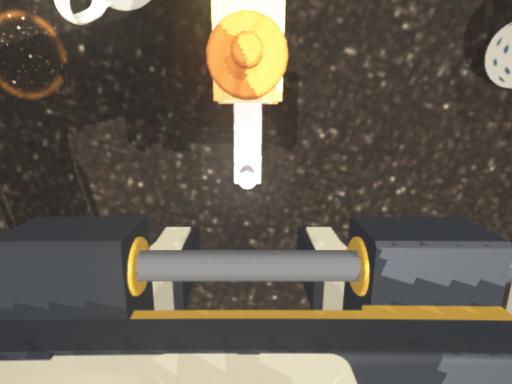

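The lid sits upright and home at (247,55), and the knob head at (247,180) lies where predicted under the TCP. I'll descend around the knob and grip it.

```bash
python3 -m crank '[{"dx":0,"dy":0,"dz":4,"wx":0,"wy":0,"wz":0},{"dx":0,"dy":0,"dz":8,"wx":0,"wy":0,"wz":0},{"dx":0,"dy":0,"dz":11.5,"wx":0,"wy":0,"wz":0},{"dx":0,"dy":0,"dz":14,"wx":0,"wy":0,"wz":0},{"dx":0,"dy":0,"dz":16,"wx":0,"wy":0,"wz":0},{"dx":0,"dy":0,"dz":17.5,"wx":0,"wy":0,"wz":0},{"dx":0,"dy":0,"dz":18.5,"wx":0,"wy":0,"wz":0},{"dx":0,"dy":0,"dz":18.9,"wx":0,"wy":0,"wz":0},{"dx":0,"dy":0,"dz":18.9,"wx":0,"wy":0,"wz":0},{"dx":0,"dy":0,"dz":18.9,"wx":0,"wy":0,"wz":0}]' 5 15
python3 -m crank '[{"dx":0,"dy":0,"dz":0,"wx":0,"wy":0,"wz":0},{"dx":0,"dy":0,"dz":0,"wx":0,"wy":0,"wz":0},{"dx":0,"dy":0,"dz":0,"wx":0,"wy":0,"wz":0},{"dx":0,"dy":0,"dz":0,"wx":0,"wy":0,"wz":0},{"dx":0,"dy":0,"dz":0,"wx":0,"wy":0,"wz":0},{"dx":0,"dy":0,"dz":0,"wx":0,"wy":0,"wz":0},{"dx":0,"dy":0,"dz":0,"wx":0,"wy":0,"wz":0},{"dx":0,"dy":0,"dz":0,"wx":0,"wy":0,"wz":0},{"dx":0,"dy":0,"dz":0,"wx":0,"wy":0,"wz":0},{"dx":0,"dy":0,"dz":0,"wx":0,"wy":0,"wz":0}]' 1 45
```

```text
t: 27.65
eef_pos: [0.5191, 0.0686, 0.0499]
ee_rot: [-3.141, -0.001, 0.276]
force: [-0.4, 0.9, -0.4]
width: 0.0502
gripper_force: 0.0
t: 28.9
eef_pos: [0.5186, 0.0692, 0.0493]
ee_rot: [-3.141, -0.0, 0.276]
force: [-3.0, 5.4, 1.5]
width: 0.0164
gripper_force: 45.0
```

```bash
python3 -m crank '[{"dx":-0.4,"dy":-0.05,"dz":0,"wx":0,"wy":0,"wz":0},{"dx":-1,"dy":-0.05,"dz":0,"wx":0,"wy":0,"wz":0},{"dx":-1.7,"dy":-0.05,"dz":0,"wx":0,"wy":0,"wz":0},{"dx":-2.4,"dy":-0.05,"dz":0,"wx":0,"wy":0,"wz":0},{"dx":-3.1,"dy":-0.05,"dz":0,"wx":0,"wy":0,"wz":0},{"dx":-3.8,"dy":-0.05,"dz":0,"wx":0,"wy":0,"wz":0},{"dx":-4.5,"dy":-0.05,"dz":0,"wx":0,"wy":0,"wz":0},{"dx":-5.1,"dy":-0.05,"dz":0,"wx":0,"wy":0,"wz":0},{"dx":-5.5,"dy":-0.05,"dz":0,"wx":0,"wy":0,"wz":0},{"dx":-5.5,"dy":-0.05,"dz":0,"wx":0,"wy":0,"wz":0}]' 1 45
python3 - <<'E'
from h import *
a=look('wrist','w9.png'); marks('wrist',['knob_foot','mark_line','deck_front','pocket','pod_low','bell_lid'])
b=look('top','t9.png'); marks('top',['knob_foot','mark_line','deck_front'])
s0=look('side','s9.png'); marks('side',['mark_line','deck_front'])
s=arm.get_state(); print(s['eef_pos'],s['force'],s['width'])
k1=cv2.resize(a[:220,120:400],None,fx=1.7,fy=1.7,interpolation=cv2.INTER_CUBIC)
u=proj('side',[[.58,.086,.05]])[0].astype(int); k2=cv2.resize(s0[u[1]-40:u[1]+40,u[0]-35:u[0]+35],None,fx=4.6,fy=4.6,interpolation=cv2.INTER_CUBIC)
h=max(k1.shape[0],k2.shape[0]); P=[cv2.copyMakeBorder(k,0,h-k.shape[0],0,0,cv2.BORDER_CONSTANT) for k in(k1,k2)]
v=np.hstack(P)[:,:800]; print(v.shape); cv2.imwrite('pics/c9.png',v[:,:,::-1])
E
```

```text
t: 30.15
eef_pos: [0.4665, 0.0548, 0.0495]
ee_rot: [-3.141, -0.003, 0.276]
force: [4.8, 5.1, -7.2]
width: 0.0157
gripper_force: 45.0
wrist knob_foot []
wrist mark_line []
wrist deck_front []
wrist pocket []
wrist pod_low [([0.564, 0.0785, 0.0122], 0.63)]
wrist bell_lid [([0.4668, 0.0553, 0.0207], 0.52)]
top knob_foot [([0.6657, 0.2444, 0.001], 0.31)]
top mark_line [([0.4727, -0.3478, 0.0036], 0.53)]
top deck_front [([0.5856, 0.0917, 0.0435], 0.59)]
side mark_line [([0.5927, 0.0921, 0.0455], 0.73), ([0.5688, 0.0791, 0.012], 0.52)]
side deck_front [([0.5899, 0.0893, 0.051], 0.68)]
[0.4667554  0.05488598 0.04946498] [ 4.90639016  5.30898099 -6.63070854] 0.016002211152226577
(374, 798, 3)
```

View pics/c9.png

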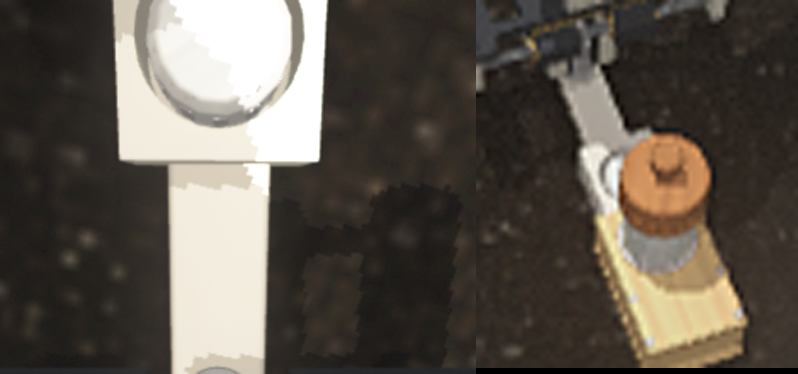

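The wrist crop shows the pocket with the pod in it (circle x 135–303, lower edge at row 127) and the wide white part's front edge at row 163. The side crop shows the lid still home on the tube. I'll work out the travel from the pocket circle.

```bash
python3 - <<'E'
from h import *
t=np.linspace(0,2*np.pi,180); a=.276
print('obs lower edge row',127/1.7,'x',135/1.7+120,303/1.7+120)
for s in(.048,.051,.054,.057,.060):
    x,y=.6167-s*np.cos(a),.0961-s*np.sin(a)
    u=proj('wrist',np.c_[x+.0205*np.cos(t),y+.0205*np.sin(t),0*t+.042]); print(s,'lower',u[:,1].max().round(1),'x',u[:,0].min().round(1),u[:,0].max().round(1))
s=arm.get_state(); f=s['force']; d=np.array([np.cos(a),np.sin(a)])
print('along-axis force',f[:2]@d,'tcp-tube',(np.array([.6167,.0961])-s['eef_pos'][:2])@d-.102)
# mark line visible? sample top & side pictures along the shuttle axis
for cam,fn in(('top','t9.png'),('side','s9.png')):
    g=cv2.imread('pics/'+fn,0)
    for off in(-.018,.018):
        r=np.arange(.020,.040,.0015); P=np.c_[.6167-r*d[0]-off*d[1],.0961-r*d[1]+off*d[0],np.where(r<.027,.0495,.042)]
        v=[int(cv2.getRectSubPix(g,(1,1),tuple(map(float,p)))[0,0]) for p in proj(cam,P)]; print(cam,off,list(zip((r*1e3).round(1).tolist(),v)))
E
```

```text
obs lower edge row 74.70588235294117 x 199.41176470588235 298.2352941176471
0.048 lower 60.9 x 200.5 302.7
0.051 lower 68.6 x 200.8 302.3
0.054 lower 76.2 x 201.1 302.0
0.057 lower 83.7 x 201.3 301.7
0.06 lower 91.1 x 201.6 301.3
along-axis force 6.1674451481922725 tcp-tube 0.05350087549338488
top -0.018 [(20.0, 235), (21.5, 233), (23.0, 222), (24.5, 180), (26.0, 135), (27.5, 72), (29.0, 80), (30.5, 84), (32.0, 95), (33.5, 106), (35.0, 96), (36.5, 83), (38.0, 70), (39.5, 55)]
top 0.018 [(20.0, 190), (21.5, 186), (23.0, 180), (24.5, 146), (26.0, 113), (27.5, 97), (29.0, 91), (30.5, 90), (32.0, 92), (33.5, 91), (35.0, 79), (36.5, 63), (38.0, 54), (39.5, 50)]
side -0.018 [(20.0, 151), (21.5, 162), (23.0, 163), (24.5, 165), (26.0, 165), (27.5, 202), (29.0, 196), (30.5, 194), (32.0, 201), (33.5, 218), (35.0, 233), (36.5, 234), (38.0, 225), (39.5, 221)]
side 0.018 [(20.0, 165), (21.5, 161), (23.0, 158), (24.5, 155), (26.0, 153), (27.5, 153), (29.0, 150), (30.5, 148), (32.0, 147), (33.5, 148), (35.0, 147), (36.5, 138), (38.0, 129), (39.5, 115)]
```

Three readings agree on about 53.5 mm of travel: the pocket circle, the TCP shift and the 6.2 N spring force. I'll pull 2 mm more so the line is just clear.

```bash
python3 -m crank '[{"dx":-0.1,"dy":0,"dz":0,"wx":0,"wy":0,"wz":0},{"dx":-0.2,"dy":0,"dz":0,"wx":0,"wy":0,"wz":0},{"dx":-0.2,"dy":0,"dz":0,"wx":0,"wy":0,"wz":0},{"dx":-0.2,"dy":0,"dz":0,"wx":0,"wy":0,"wz":0},{"dx":-0.2,"dy":0,"dz":0,"wx":0,"wy":0,"wz":0},{"dx":-0.2,"dy":0,"dz":0,"wx":0,"wy":0,"wz":0},{"dx":-0.2,"dy":0,"dz":0,"wx":0,"wy":0,"wz":0},{"dx":-0.2,"dy":0,"dz":0,"wx":0,"wy":0,"wz":0},{"dx":-0.2,"dy":0,"dz":0,"wx":0,"wy":0,"wz":0},{"dx":-0.2,"dy":0,"dz":0,"wx":0,"wy":0,"wz":0}]' 1 45
python3 - <<'E'
from h import *
look('wrist','w10.png'); arm.grab_frame('side'); marks('wrist',['pod_low']); marks('side',['bell_lid'])
HL=[(r,h+.1055) for r,h in LID]; fit('side','bell_lid',HL,[.6167,.0961])
d=np.array([np.cos(.276),np.sin(.276)]); s=arm.get_state(); print('travel',(np.array([.6167,.0961])-s['eef_pos'][:2])@d-.102,'F',s['force'][:2]@d,s['t'])
E
```

```text
t: 32.1
eef_pos: [0.465, 0.0544, 0.0495]
ee_rot: [-3.141, -0.003, 0.276]
force: [4.9, 6.1, -7.4]
width: 0.0159
gripper_force: 45.0
wrist pod_low [([0.5626, 0.0809, 0.0145], 0.91)]
side bell_lid [([0.6165, 0.0973, 0.106], 0.63)]
side bell_lid 0.94 xy [0.6154 0.0953] res px [ 1.  -1.   0.3 -0.3]
travel 0.055372743989486675 F 6.3558745535858225 32.35
```

View pics/w10.png

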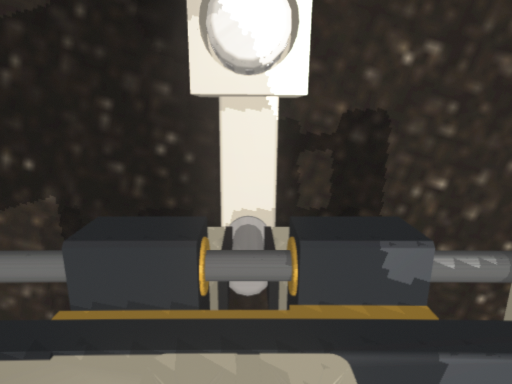

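The pod lies in the pocket at (250,25). The shuttle's front edge is still at row 96, so the knob has not slipped in the grip. Travel is about 55 mm at 6.4 N, so I'll hand in.

```bash
python3 -c "
from station import arm; print(arm.job_done())"
```

```text
the job is handed in; nothing more can be done
None
```

I handed the job in at about 32 s of arm time: the spare pod is in the tube, the lid is home, and the shuttle is held by its knob at about 55 mm with one pod in the pocket; the dark line itself was never in view, so the mark is inferred from arm position and spring force.

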